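Rock a plug-in transformer out of its test socket

ROBOT

A 6-joint arm with a two-finger parallel gripper is mounted at the origin on a cart in front of the work surface, level with it; the furniture and walls round the work are solid. World frame = base frame: x ahead of the robot, y to its left, z up, the work surface at z = 0. Lengths are in m, angles in rad, forces in N, time in s.
With the tool pointing down it reaches from about 0.3 to 0.775 m from the base axis. Payload 14.6 kg.
Tool frame: the origin (TCP) lies at the very end of the fingers, on their centre line; the grasp point (between the pads) lies 19 mm behind it; z points along the fingers, y is the line along which they close (so a half turn about z gives the same grasp; the last joint's range is limited). The gripper opens to 94 mm and grips with 3 to 60 N. Pads are 16 mm wide; open, the fingers measure 119 mm over their backs; the gripper's body (75 mm by 177 mm) begins 78 mm behind the grasp point.
Start: joints at [-1.228, 0.3, 1.521, -0, 1.321, -0.067], TCP at [0.219, -0.504, 0.205] pointing down, gripper open.
Joint ranges: [-3.03, 3.03], [-0.79, 2.21], [0.23, 2.52], [-1.04, 4.18], [0, 3.07], [-2.55, 2.55]. Speed limits (rad/s): [2.22, 2.22, 2.57, 3.14, 3.14, 3.14].

INTERFACE

Orientations are given as [roll, pitch, yaw] about the fixed x, y, z axes, in that order (R = Rz(yaw) Ry(pitch) Rx(roll)).
In Python, from station import ctrl gives the robot as it stands. The module is installed in compiled form; this text tells all that it offers.
- The arm moves only by the tool play_rows, never from a script. Its argument "commands" is a list of rows, each a list of 7 numbers: the shift along the tool's x, y, z in m, then the turn, a rotation vector about the tool's x, y, z in degrees, then the closure, from -1 (fully open) to 1 (shut). A call has 1 to 20 rows; each row shifts and turns the commanded pose from where the row before left it, along the tool's axes as they then stand; what a row does not reach is not made up. A row lasts 1/12 s, in which the tool goes at most 41.7 mm and 7.16 degrees, less where a joint would pass 70% of its speed; a pose out of reach is approached as far as the arm can. A call is refused whole if a number of a shift passes 0.0417 or a number of a turn 7.16, either way. A call with a gripper value outside its range is refused whole. The fingers move at their own pace and stop on an object; "force" is the grip in N (left out, the last holds). Time passes only in rows, so rows that do not move let the fingers close. It gives the time, the measured TCP pose, the force, the opening and the grip force at its end, in the units of the state.
- ctrl.get_obs(): the state, without advancing time (a new reading comes with each control period).
- ctrl.camera(name): name is "scene" or "top"; returns the picture (480x640x3 uint8, blue, green, red); there is no depth.
- ctrl.camera_model(name): a dict with "fx", "fy", "cx", "cy" (pixels), "rvec" (rotation vector, rad) and "tvec" (3), from world to camera coordinates, as OpenCV has them. Camera axes: x right, y down, z forward; pixel columns grow to the right and rows downward; lengths in m; the calibration is good to about 2 mm. A picture is of the moment at which its call begins. camera_model takes no time and is no camera call.
- ctrl.hand_in(): hands the job in; it is judged then, once.
The state is a dict: "time_s": time; "qpos": joint angles; "joint_vel": joint speeds; "tau": joint torques, N m; "ee_pos": TCP position; "eef_rot": TCP orientation; "force": force on the tool from outside, world axes, zero at the start; "moment": the same for the moment, N m; "grip_width": finger opening in m; "grip_force": force on a finger pad.
Only numpy, scipy, OpenCV 4.12 (cv2) and the standard library are available. Lean on these libraries where they do the work, as an engineer would, in place of code of your own. Each camera call takes 0.05 s, during which the arm holds its last target. There are 200 camera calls.

TASK

The transformer on its grey carrier is plugged tightly into the black test socket; grip the transformer and work it out by rocking it end to end, first the carrier's red end up by 5 to 10 degrees, then the plain end up past level by as much while the red end's blade is still in its slot, and then lift. The socket floats on springs, so do not drag it up off its grey foot plate with a hard straight pull, and do not tip the transformer more than about 20 degrees or disturb the other things on the bench. Finish while still holding it: level and still, straight above the socket in its original heading, with the brass blade tips just clear of the socket by one to three centimetres.

Things in the scene. Friction and masses are not known exactly. Their poses are not given: they have to be found in the camera images.
- grip (a point): centre of the yellow and black transformer to be gripped: solid body 25 mm wide (x), 52 mm long (y), 28 mm high; low down its coil pins reach 65 mm in length. It is fixed on a grey carrier 24 mm wide, 80 mm long, 10 mm thick, whose underside is 24 mm below this point and lies on the socket's top at the start. Axes: x across, y along the carrier to its red end, z up
- blade_tips (a point): midway between the lower ends of two brass blades, 36 mm below the transformer's centre. Blades: 3 mm thick (x), 8 mm wide, at y = -22 and +22 mm, 12 mm long below the carrier. Sprung contacts hold each with about 9 N of friction until it is raised about 11 mm, so a straight pull takes about 18 N plus the weight. Play in the slots: 3 mm along y, none along x
- red_end (a point): middle of the carrier's red end face, 40 mm from its centre, 7 mm above its underside
- socket_mouth (a point): centre of the top face of the black socket block (46 x 100 mm, 20 mm high; the top is 32 mm above the worktop). Axes as the plugged-in transformer's, y to its red end. Two guide studs at x = -12 mm, y = -42 and +42 mm stand 9 mm above this face, clear of carrier and fingers
- socket (a joint): how far the floating socket has been dragged up off the foot plate (m): 0 seated, 0.008 at its stop. Springs and weight hold it down with about 13 N, 2 N more at 4 mm
- module: the whole plug-in module (carrier, blades, transformer; about 0.2 kg); origin at the centre of the carrier's underside, axes as the transformer's. The carrier's lower half is only 56 mm long: when one end is raised, the module pivots on the socket's top at the underside's edge 28 mm from the centre, towards the other end
- fixture: grey foot plate, 100 x 130 x 12 mm, fixed to the worktop, with the floating socket on it; origin at the middle of its underside on the worktop, axes as the socket's
- mug: blue mug, 80 mm across, 94 mm high, bystander; origin at its underside
- transformer_a: loose yellow transformer, 29 x 65 x 29 mm, bystander; origin at its underside
- transformer_b: loose yellow transformer, 31 x 43 x 29 mm, bystander; origin at its underside
- hv_probe: red hand probe lying down, 124 mm long, 23 mm thick, bystander; origin at its underside
- parts_bin: blue open-front parts bin, 107 x 68 x 50 mm, bystander; origin at its underside
- solder_reel: reel of solder, 54 mm across, 36 mm high, bystander; origin at its underside
- yellow_tape: roll of yellow tape lying flat, 62 mm across, 14 mm high, bystander; origin at its underside
Not all that is in view belongs to the job. What is meant by the module is not pink, and is the smaller of those in its own colour.

How it is judged:
By the outcome, as a careful person would: the job done as asked, in the order asked, and still so for the second after the job is handed in, while the arm keeps its last pose, push and grip.
It also fails if it takes over 38 s, if anything falls off the work surface, if the arm or the gripper's body presses on something with over 40 N, if the wrist force passes 120 N, or if a joint passes its speed limit or range.

## Working session

There is one attempt and no reset: what is moved stays moved. The work goes in short steps, Python scripts to look and compute and a tool call to move; the robot and the scene stay as the last step left them, time stands still between calls to the robot, and variables do not carry over. Pictures are saved under pics/ and viewed, at most 10 in all, crops included, and the job is handed in when it is done.

Besides the shell and the picture viewer there is one more tool, called after ">>>" as name([rows], argument=value, ...), one row to a line, values as JSON. play_rows: Moves the arm, as the interface text tells. Its arguments: {"type":"object","properties":{"commands":{"type":"array","items":{"type":"array","items":{"type":"number"}}},"force":{"type":"number"}},"required":["commands"]}

```bash
mkdir -p pics; cat > h.py <<'E'
import numpy as np, cv2
from station import ctrl
def cam(n):
    m=ctrl.camera_model(n); K=np.array([[m['fx'],0,m['cx']],[0,m['fy'],m['cy']],[0,0,1]])
    return K,cv2.Rodrigues(np.array(m['rvec'],float))[0],np.array(m['tvec'],float).ravel()
def ray(n,uv,z):
    K,R,t=cam(n); c=-R.T@t; d=R.T@np.linalg.inv(K)@np.array([uv[0],uv[1],1.]); return c+d*(z-c[2])/d[2]
def proj(n,p):
    K,R,t=cam(n); q=K@(R@np.array(p)+t); return q[:2]/q[2]
E
python3 - <<'E'
from h import *
for n in('scene','top'):
    cv2.imwrite(f'pics/{n}0.png',ctrl.camera(n)); K,R,t=cam(n); print(n,K[0,0],-R.T@t,R[2])
print(ctrl.get_obs())
E
```

```text
scene 603.779527613885 [-0.3350401  -0.8723177   1.00836951] [ 0.60567574  0.43865535 -0.6638813 ]
top 517.3391786202509 [ 0.37188811 -0.26754893  1.20525357] [ 0.12154394 -0.01813017 -0.99242046]
{'time_s': 0.1, 'qpos': array([-1.22760921e+00,  3.00401355e-01,  1.52149661e+00, -1.69709985e-05,
        1.32070101e+00, -6.66081209e-02]), 'joint_vel': array([ 0.00082616, -0.00147689, -0.0012006 ,  0.00085708,  0.0021944 ,
        0.00064605]), 'tau': array([ 4.05109429e-03, -5.32631207e+01, -3.53281975e+01,  7.10032973e-02,
        2.34478764e-02, -1.05652928e-04]), 'ee_pos': array([ 0.21904438, -0.50425174,  0.20496032]), 'eef_rot': array([-3.14058747e+00, -5.05769644e-05,  4.09799420e-01]), 'force': array([-0.05809965,  0.9001752 ,  0.28305407]), 'moment': array([0.023284  , 0.02291532, 0.01849611]), 'grip_force': 0.0, 'grip_width': 0.09396226499834155}
```

View pics/scene0.png

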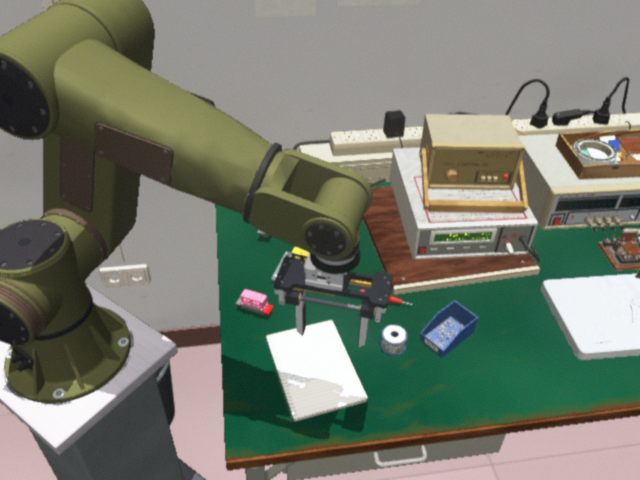

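View pics/top0.png

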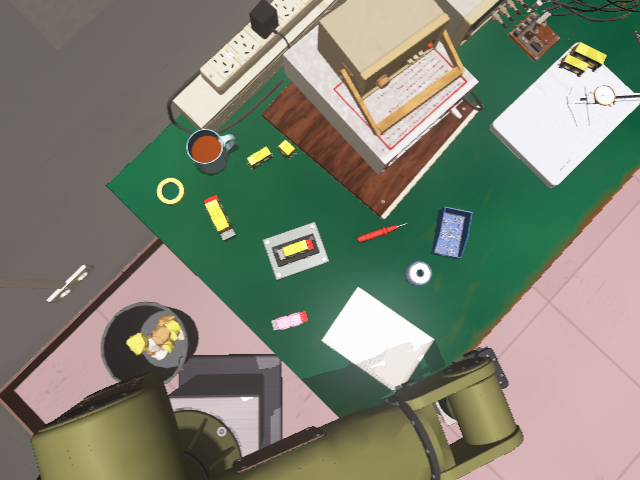

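The top view shows these candidates with red ends:
- yellow module in the black socket on the grey plate at (296,249)
- larger yellow one lying loose at (218,216)
- pink one at (289,320)

The one at (296,249) fits: it is yellow, smaller than the loose one, and plugged into the socket. I'll confirm with a crop.

```bash
python3 - <<'E'
from h import *
im=cv2.imread('pics/top0.png')
cv2.imwrite('pics/c1.png',cv2.resize(im[190:290,190:340],None,fx=5,fy=5,interpolation=cv2.INTER_CUBIC))
hsv=cv2.cvtColor(im,cv2.COLOR_BGR2HSV)
def blob(lo,hi,x0,y0,x1,y1):
    m=cv2.inRange(hsv,lo,hi); k=np.zeros_like(m); k[y0:y1,x0:x1]=m[y0:y1,x0:x1]
    c=max(cv2.findContours(k,0,2)[0],key=cv2.contourArea); return cv2.minAreaRect(c)
y=blob((20,120,120),(35,255,255),265,225,325,275); r=blob((0,150,100),(8,255,255),290,230,325,260)
p=blob((0,0,120),(180,70,255),258,218,332,282); 
print(y,r,p)
for nm,b,z in(('yel',y,.070),('red',r,.042),('plate',p,.012)):
    print(nm,ray('top',b[0],z)); bx=np.array([ray('top',q,z)[:2] for q in cv2.boxPoints(b)]); e=np.diff(np.vstack([bx,bx[:1]]),axis=0); print(np.linalg.norm(e,axis=1),np.degrees(np.arctan2(e[:,1],e[:,0])))
E
```

```text
((292.8904113769531, 248.54110717773438), (9.831457138061523, 20.482200622558594), 69.44395446777344) ((309.367919921875, 244.0377655029297), (10.439401626586914, 5.35706090927124), 74.05460357666016) ((295.2647399902344, 250.38616943359375), (42.70768737792969, 56.42341995239258), 70.82099914550781)
yel [ 0.4780223  -0.24332349  0.07      ]
[0.04509944 0.02176856 0.04500647 0.02171823] [ -70.01965084 -160.20218504  109.91639939   20.0427366 ]
red [ 0.49039225 -0.28003391  0.042     ]
[0.01212695 0.02370035 0.01209926 0.02368809] [ -74.65963777 -164.91121686  105.28278498   15.15563208]
plate [ 0.47909116 -0.24753602  0.012     ]
[0.1310212  0.09949692 0.1298376  0.0988928 ] [ -71.3186736  -161.81163904  108.41611864   18.87190701]
```

View pics/c1.png

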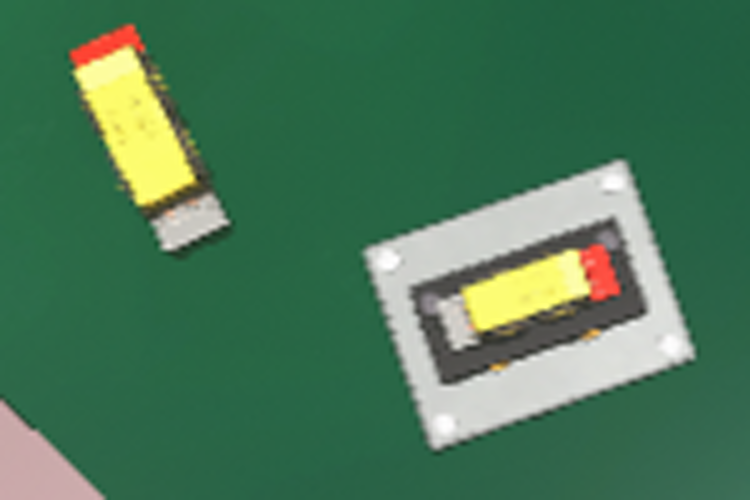

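Confirmed: the crop shows the plugged-in module on its grey plate, red end to the right at about (600,270), shorter than the loose one at top left. Its y axis points about -71.3° in the world and its centre is near (0.479, -0.2475). I'll move above it next.

>>> play_rows([
  [0.0227,-0.0088,0,0,0,0,-1],
  [0.0227,-0.0088,0,0,0,0,-1],
  [0.0227,-0.0088,0,0,0,0,-1],
  [0.0227,-0.0088,0,0,0,0,-1],
  [0.0227,-0.0088,0,0,0,0,-1],
  [0.0227,-0.0088,0,0,0,0,-1],
  [0.0227,-0.0088,0,0,0,0,-1],
  [0.0227,-0.0088,0,0,0,0,-1],
  [0.0227,-0.0088,0,0,0,0,-1],
  [0.0227,-0.0088,0,0,0,0,-1],
  [0.0227,-0.0088,0,0,0,0,-1],
  [0.0227,-0.0088,0,0,0,0,-1],
  [0.0227,-0.0088,0,0,0,0,-1],
  [0.0227,-0.0088,0,0,0,0,-1],
  [0.0227,-0.0088,0,0,0,0,-1],
])

```text
time_s: 1.35
ee_pos: [0.4795, -0.2467, 0.2052]
eef_rot: [-3.141, 0.0, 0.41]
force: [0.5, -0.3, 0.2]
grip_width: 0.094
grip_force: 0.0
```

>>> play_rows([
  [0,0,0,0,0,-5,-1],
  [0,0,0,0,0,-5,-1],
  [0,0,0,0,0,-5,-1],
  [0,0,0,0,0,-5,-1],
  [0,0,0,0,0,-5,-1],
  [0,0,0,0,0,-5,-1],
  [0,0,0,0,0,-5,-1],
  [0,0,0,0,0,-5,-1],
  [0,0,0,0,0,-5,-1],
  [0,0,0,0,0,-5,-1],
  [0,0,0,0,0,-5,-1],
  [0,0,0,0,0,-5,-1],
  [0,0,0,0,0,-5,-1],
  [0,0,0,0,0,-5,-1],
  [0,0,0,0,0,-5,-1],
  [0,0,0,0,0,-5,-1],
  [0,0,0,0,0,-5,-1],
  [0,0,0,0,0,0,-1],
  [0,0,0,0,0,0,-1],
])

```text
time_s: 2.93
ee_pos: [0.4788, -0.2477, 0.2052]
eef_rot: [-3.141, -0.0, 1.891]
force: [-0.1, -0.2, 0.7]
grip_width: 0.0943
grip_force: 0.0
```

```bash
python3 - <<'E'
from h import *
o=ctrl.get_obs();print(o['time_s'],o['ee_pos'],np.degrees(o['eef_rot']),o['force'],o['qpos'])
s=ctrl.camera('scene');t=ctrl.camera('top')
u,v=proj('scene',[.479,-.2475,.05]).astype(int);a,b=proj('top',[.479,-.2475,.05]).astype(int);print(u,v,a,b)
f=lambda im,u,v:cv2.resize(im[v-50:v+50,u-50:u+50],None,fx=4,fy=4,interpolation=cv2.INTER_CUBIC)
cv2.imwrite('pics/s2.png',np.hstack([f(s,u,v),f(t,a,b)]))
E
```

```text
2.9333 [ 0.47875291 -0.24767252  0.20522413] [-1.79983590e+02 -2.05013937e-02  1.08324209e+02] [-0.12761797 -0.186674    0.69181859] [-5.45374047e-01  2.75921293e-01  1.55233197e+00  1.45014642e-05
  1.31379750e+00 -8.65195568e-01]
303 257 294 248
```

View pics/s2.png

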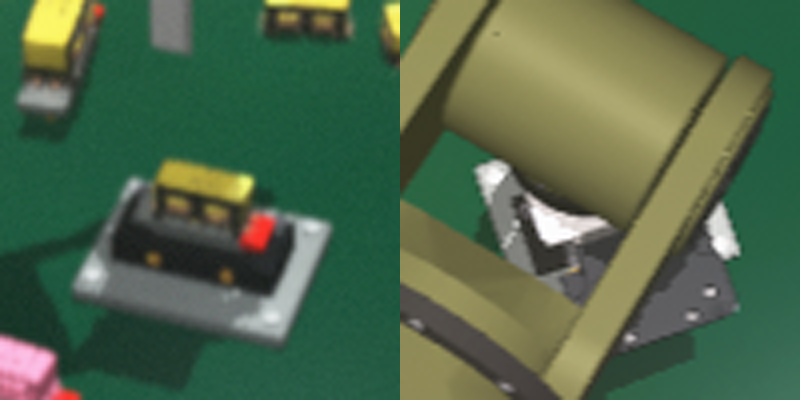

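The left half shows the socket and module clear of the arm: red end at crop (262,232), yellow top around (205,180). The top view is blocked by the arm, so I'll cross-check the position in the scene view.

```bash
python3 - <<'E'
from h import *
o=lambda c:(253+c[0]/4,207+c[1]/4)
P=np.array([ray('scene',o(c),.070)[:2] for c in[(165,160),(255,175),(247,198),(157,185)]]);print(P,P.mean(0))
Q=np.array([ray('scene',o(c),.012)[:2] for c in[(135,178),(331,223),(284,343),(74,296)]]);print(Q,Q.mean(0))
print(np.degrees(np.arctan2(*(Q[1]-Q[0]+Q[2]-Q[3])[::-1])))
a=np.radians(-71.3);c=np.array([.479,-.2475])
for y,x in((26,12.5),(26,-12.5),(-26,12.5),(-26,-12.5)):
  p=c+np.array([np.cos(a),np.sin(a)])*y/1e3+np.array([np.sin(a),-np.cos(a)])*x/1e3
  u=proj('scene',[*p,.07]);print((u-[253,207])*4)
E
```

```text
[[ 0.4764402  -0.2212925 ]
 [ 0.49766558 -0.27049246]
 [ 0.47927793 -0.27842229]
 [ 0.45683286 -0.23083929]] [ 0.47755414 -0.25026164]
[[ 0.50260817 -0.1766059 ]
 [ 0.54243111 -0.29486774]
 [ 0.4453724  -0.33054573]
 [ 0.4022341  -0.21164819]] [ 0.47316145 -0.25341689]
-70.71953956559538
[239.81472496 199.94717782]
[253.2509028  171.91467827]
[153.72774349 180.30187851]
[168.14825112 152.74877257]
```

>>> play_rows([
  [-0.001,-0.0012,0.015,0,0,-0.6,-1],
  [0,0,0.015,0,0,0,-1],
  [0,0,0.015,0,0,0,-1],
  [0,0,0.015,0,0,0,-1],
  [0,0,0.015,0,0,0,-1],
  [0,0,0.015,0,0,0,-1],
  [0,0,0.015,0,0,0,-0.5],
  [0,0,0.015,0,0,0,-0.2],
  [0,0,0.015,0,0,0,0],
  [0,0,0.015,0,0,0,0.2],
  [0,0,0.004,0,0,0,0.2],
  [0,0,0.004,0,0,0,0.2],
  [0,0,0.004,0,0,0,0.2],
  [0,0,0.0042,0,0,0,0.2],
  [0,0,0,0,0,0,0.2],
  [0,0,0,0,0,0,0.2],
], force=4)

```text
time_s: 4.37
ee_pos: [0.4781, -0.2491, 0.0395]
eef_rot: [3.141, 0.0, 1.904]
force: [-1.2, -0.3, -0.2]
grip_width: 0.0379
grip_force: 0.0
```

```bash
python3 - <<'E'
from h import *
o=ctrl.get_obs();print(o['time_s'],o['ee_pos'],np.degrees(o['eef_rot']),o['force'],o['moment'],o['grip_width'])
s=ctrl.camera('scene')
u,v=303,250
cv2.imwrite('pics/s3.png',cv2.resize(s[v-60:v+60,u-70:u+70],None,fx=5,fy=5,interpolation=cv2.INTER_CUBIC))
E
```

```text
4.3667 [ 0.47813893 -0.24910429  0.03950608] [1.79987561e+02 1.30325449e-02 1.09068544e+02] [-1.18283437 -0.26449299 -0.20419918] [ 0.00778466 -0.12041654 -0.01293457] 0.03789512473834344
```

View pics/s3.png

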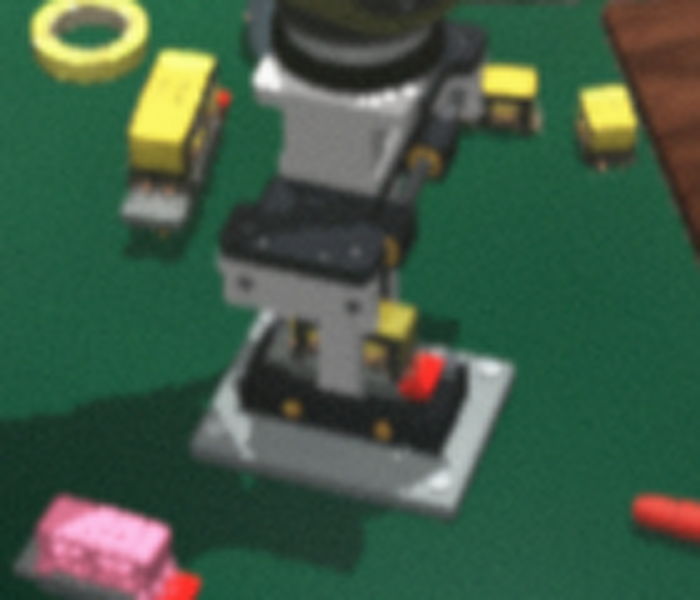

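The fingers straddle the middle of the transformer at (345,350), with the near finger just in front of its side face. I'll close gently to see the side load.

>>> play_rows([
  [0,0,0,0,0,0,0.3],
  [0,0,0,0,0,0,0.35],
  [0,0,0,0,0,0,0.4],
  [0,0,0,0,0,0,0.45],
  [0,0,0,0,0,0,0.5],
  [0,0,0,0,0,0,0.55],
  [0,0,0,0,0,0,0.6],
  [0,0,0,0,0,0,0.7],
  [0,0,0,0,0,0,0.7],
  [0,0,0,0,0,0,0.7],
], force=4)

```text
time_s: 5.25
ee_pos: [0.4788, -0.2489, 0.0395]
eef_rot: [3.14, 0.001, 1.904]
force: [4.6, 3.0, -1.7]
grip_width: 0.0246
grip_force: 4.0
```

```bash
python3 - <<'E'
from h import *
o=ctrl.get_obs();print(o['time_s'],o['ee_pos'],np.degrees(o['eef_rot']),o['force'],o['moment'],o['grip_width'],o['grip_force'])
E
```

```text
5.25 [ 0.47877745 -0.24887821  0.03952181] [1.79910029e+02 3.76654937e-02 1.09079340e+02] [ 4.64863296  3.00045032 -1.66383288] [ 0.42074591 -1.11732299 -0.05672108] 0.024608917748412097 3.9979021064937115
```

>>> play_rows([
  [0,0.0008,0,0,0,0,0.7],
  [0,0,0,0,0,0,0.7],
  [0,0,0,0,0,0,0.7],
  [0,0,0,0,0,0,0.7],
], force=10)

```text
time_s: 5.58
ee_pos: [0.4789, -0.2488, 0.0395]
eef_rot: [3.141, 0.0, 1.904]
force: [1.2, 0.6, 3.9]
grip_width: 0.0247
grip_force: 10.0
```

>>> play_rows([
  [0,0,0,0,0,0,1],
  [0,0,0,0,0,0,1],
  [0,0,0,0,0,0,1],
  [0,0,0,0,0,0,1],
], force=58)

```text
time_s: 5.92
ee_pos: [0.4789, -0.2488, 0.0394]
eef_rot: [3.141, 0.0, 1.904]
force: [1.3, 0.6, 4.7]
grip_width: 0.0248
grip_force: 58.0
```

>>> play_rows([
  [0.00018,0,-0.00043,0,-1,0,1],
  [0.00018,0,-0.00043,0,-1,0,1],
  [0.00018,0,-0.00043,0,-1,0,1],
  [0.00018,0,-0.00043,0,-1,0,1],
  [0,0,0,0,0,0,1],
])

```text
time_s: 6.33
ee_pos: [0.4787, -0.2482, 0.0412]
eef_rot: [3.141, 0.073, 1.904]
force: [4.0, -4.9, 0.0]
grip_width: 0.0246
grip_force: 58.0
```

```bash
python3 - <<'E'
from h import *
o=ctrl.get_obs();print(o['time_s'],o['ee_pos'],np.degrees(o['eef_rot']),o['force'],o['moment'],o['grip_width'],o['grip_force'])
E
```

```text
6.3333 [ 0.478692   -0.24817153  0.04119729] [179.98143393   4.17087518 109.11397551] [ 4.0129196  -4.92924453  0.04729712] [-0.58469026 -0.71994669 -0.12182186] 0.024574516532842202 57.992119789123535
```

>>> play_rows([
  [0.00015,0,-0.00046,0,-1,0,1],
  [0.00015,0,-0.00046,0,-1,0,1],
  [0.00015,0,-0.00046,0,-1,0,1],
  [0.00015,0,-0.00046,0,-1,0,1],
  [0,0,0,0,0,0,1],
  [0,0,0,0,0,0,1],
])

```text
time_s: 6.83
ee_pos: [0.4785, -0.2475, 0.0431]
eef_rot: [3.141, 0.142, 1.904]
force: [2.3, -4.1, 3.7]
grip_width: 0.0244
grip_force: 58.0
```

```bash
python3 - <<'E'
from h import *
o=ctrl.get_obs();print(o['time_s'],o['ee_pos'],np.degrees(o['eef_rot']),o['force'],o['moment'],o['grip_width'],o['grip_force'])
s=ctrl.camera('scene')
u,v=303,257
cv2.imwrite('pics/s4.png',cv2.resize(s[v-35:v+35,u-45:u+45],None,fx=8,fy=8,interpolation=cv2.INTER_CUBIC))
E
```

```text
6.8333 [ 0.4784791  -0.24750817  0.0430846 ] [179.97852382   8.1241208  109.11049578] [ 2.314288   -4.05528416  3.65401902] [-0.43466269 -0.54212797 -0.10669375] 0.024359187111612196 57.98939824104309
```

View pics/s4.png

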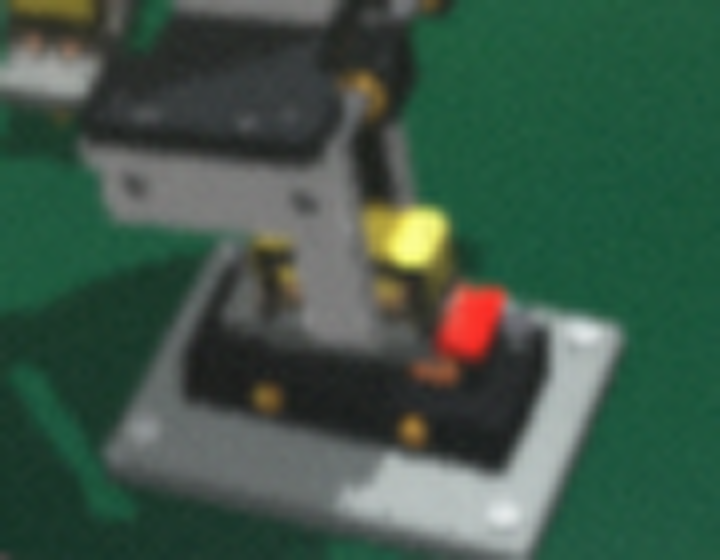

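The red end is up and its brass blade shows at (435,370); the socket still sits on its plate. I'll quantify the real tilt from the shift of the red patch.

```bash
python3 - <<'E'
from h import *
def red(f,sc,off,w=None):
    im=cv2.imread(f); 
    if w: im=im[:,:w]
    h=cv2.cvtColor(im,cv2.COLOR_BGR2HSV); m=cv2.inRange(h,(0,170,110),(8,255,255))|cv2.inRange(h,(174,170,110),(180,255,255))
    n,l,s,c=cv2.connectedComponentsWithStats(m); 
    g=[i for i in range(1,n) if 30<(c[i][0]/sc+off[0]-258)<75 and 222<c[i][1]/sc+off[1]<275]
    i=max(g,key=lambda i:s[i,4]); return (c[i]+.5)/sc-.5+off, s[i,4]/sc**2, s[i]
print(red('pics/s2.png',4,(253,207),400),red('pics/s3.png',5,(233,190)),red('pics/s4.png',8,(258,222)))
a=np.radians(-71.1);e=np.array([np.cos(a),np.sin(a),0]);c=np.array([.4785,-.249,.032])
for th in(0,5,6,8,9):
    t=np.radians(th);y,z=.066,.0085; Y=y*np.cos(t)-z*np.sin(t)-.028-.0005;Z=y*np.sin(t)+z*np.cos(t)
    print(th,proj('scene',c+e*Y+[0,0,Z]))
E
```

```text
(array([317.08677686, 265.28891185]), np.float64(45.375), array([241, 218,  32,  33, 726], dtype=int32)) (array([317.12824287, 265.21637534]), np.float64(43.48), array([ 402,  357,   39,   41, 1087], dtype=int32)) (array([316.41581142, 262.26391116]), np.float64(48.71875), array([ 438,  290,   63,   70, 3118], dtype=int32))
0 [319.64288304 264.22713692]
5 [319.2716827  262.34518546]
6 [319.17251867 261.96569356]
8 [318.94940481 261.20456678]
9 [318.82550236 260.82317436]
```

The shift of (-0.7,-3.0) px matches 8° as computed, so the pads don't slip. Next I'll raise the plain end, turning about the red blade's tip.

>>> play_rows([
  [-0.00029,0,-0.00038,0,1,0,1],
  [-0.00029,0,-0.00038,0,1,0,1],
  [-0.00029,0,-0.00038,0,1,0,1],
  [-0.00029,0,-0.00038,0,1,0,1],
  [-0.00029,0,-0.00038,0,1,0,1],
  [-0.00029,0,-0.00038,0,1,0,1],
  [-0.00029,0,-0.00038,0,1,0,1],
  [-0.00029,0,-0.00038,0,1,0,1],
  [0,0,0,0,0,0,1],
])

```text
time_s: 7.63
ee_pos: [0.4788, -0.2487, 0.0451]
eef_rot: [-3.141, -0.002, 1.904]
force: [5.0, 1.6, -2.8]
grip_width: 0.0246
grip_force: 58.0
```

>>> play_rows([
  [-0.00029,0,-0.00038,0,1,0,1],
  [-0.00029,0,-0.00038,0,1,0,1],
  [-0.00029,0,-0.00038,0,1,0,1],
  [-0.00029,0,-0.00038,0,1,0,1],
  [-0.00029,0,-0.00038,0,1,0,1],
  [-0.00029,0,-0.00038,0,1,0,1],
  [-0.00029,0,-0.00038,0,1,0,1],
  [-0.00029,0,-0.00038,0,1,0,1],
  [0,0,0,0,0,0,1],
  [0,0,0,0,0,0,1],
])

```text
time_s: 8.47
ee_pos: [0.4795, -0.2511, 0.0483]
eef_rot: [-3.141, -0.142, 1.904]
force: [4.3, 2.9, -6.0]
grip_width: 0.0243
grip_force: 58.0
```

```bash
python3 - <<'E'
from h import *
o=ctrl.get_obs();print(o['time_s'],o['ee_pos'],np.degrees(o['eef_rot']),o['force'],o['moment'],o['grip_width'],o['grip_force'])
s=ctrl.camera('scene')
u,v=303,257
cv2.imwrite('pics/s5.png',cv2.resize(s[v-35:v+35,u-45:u+45],None,fx=8,fy=8,interpolation=cv2.INTER_CUBIC))
E
```

```text
8.4667 [ 0.47951485 -0.25111378  0.04828251] [-179.96841562   -8.11603696  109.07700685] [ 4.25786133  2.94567452 -6.04875949] [ 0.44619682 -1.05889489 -0.01209741] 0.02430933973267207 57.98409819602966
```

View pics/s5.png

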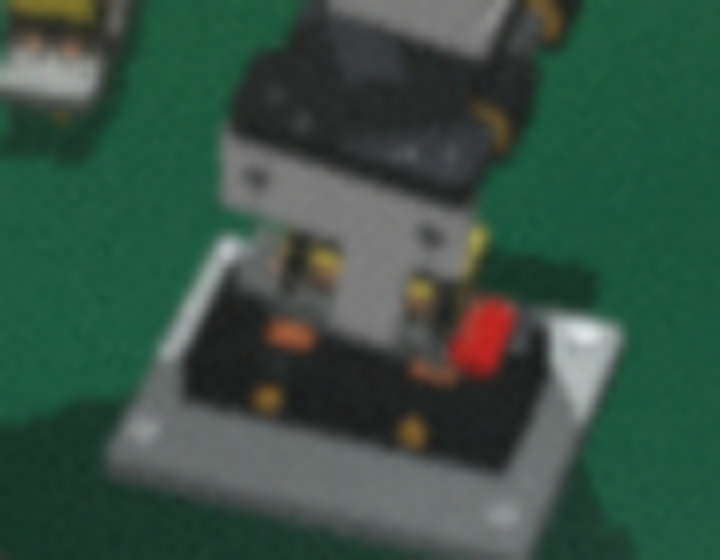

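Plain end is up 8° past level: its blade is almost free at (290,333), the red blade is still in its slot at (435,373), and the socket is seated. Next I'll lift gently.

>>> play_rows([
  [0.00014,0,-0.00099,0,0,0,1],
  [0.00014,0,-0.00099,0,0,0,1],
  [0.00014,0,-0.00099,0,0,0,1],
  [0.00014,0,-0.00099,0,0,0,1],
  [0.00014,0,-0.00099,0,0,0,1],
  [0.00014,0,-0.00099,0,0,0,1],
  [0.00014,0,-0.00099,0,0,0,1],
  [0.00014,0,-0.00099,0,0,0,1],
  [0.00014,0,-0.00099,0,0,0,1],
  [0.00014,0,-0.00099,0,0,0,1],
  [0.00014,0,-0.00099,0,0,0,1],
  [0.00014,0,-0.00099,0,0,0,1],
  [0,0,0,0,0,0,1],
])

```text
time_s: 9.6
ee_pos: [0.4798, -0.2517, 0.0611]
eef_rot: [3.141, -0.139, 1.904]
force: [0.6, -0.0, -2.3]
grip_width: 0.0249
grip_force: 58.0
```

>>> play_rows([
  [0,0,-0.001,0,-1,0,1],
  [0,0,-0.001,0,-1,0,1],
  [0,0,-0.001,0,-1,0,1],
  [0,0,-0.001,0,-1,0,1],
  [0,0,-0.001,0,-1,0,1],
  [0,0,-0.001,0,-1,0,1],
  [0,0,-0.001,0,-1,0,1],
  [0,0,-0.001,0,-1,0,1],
  [0,0,0,0,0,0,1],
  [0,0,0,0,0,0,1],
])

```text
time_s: 10.43
ee_pos: [0.48, -0.2521, 0.0689]
eef_rot: [3.141, 0.0, 1.904]
force: [-0.3, -1.0, -1.1]
grip_width: 0.0249
grip_force: 58.0
```

```bash
python3 - <<'E'
from h import *
o=ctrl.get_obs();print(o['time_s'],o['ee_pos'],np.degrees(o['eef_rot']),o['force'],o['moment'],o['grip_width'],o['grip_force'])
d=np.array([.4789,-.2488,.0715])-o['ee_pos']
a=np.radians(109.1);print('tool shift',d@[np.cos(a),np.sin(a),0],d@[np.sin(a),-np.cos(a),0],-d[2])
E
```

```text
10.4333 [ 0.48000541 -0.25210098  0.06894097] [1.79992298e+02 1.18420771e-02 1.09096389e+02] [-0.32162424 -1.04021181 -1.14550362] [-0.02982551 -0.10989732 -0.01592308] 0.024886208634993683 57.981791496276855
tool shift 0.0034809669905908583 3.55862403019206e-05 -0.002559032211541329
```

>>> play_rows([
  [0.0007,0,-0.0005,0,0,0,1],
  [0.0007,0,-0.0005,0,0,0,1],
  [0.0007,0,-0.0005,0,0,0,1],
  [0.0007,0,-0.0005,0,0,0,1],
  [0.0007,0,-0.0005,0,0,0,1],
  [0,0,0,0,0,0,1],
  [0,0,0,0,0,0,1],
  [0,0,0,0,0,0,1],
  [0,0,0,0,0,0,1],
  [0,0,0,0,0,0,1],
  [0,0,0,0,0,0,1],
])

```text
time_s: 11.35
ee_pos: [0.4788, -0.249, 0.0713]
eef_rot: [3.142, -0.0, 1.904]
force: [-0.1, -0.1, -0.9]
grip_width: 0.0247
grip_force: 58.0
```

```bash
python3 - <<'E'
from h import *
o=ctrl.get_obs();print(o['time_s'],o['ee_pos'],np.degrees(o['eef_rot']),o['force'],abs(o['joint_vel']).max(),o['grip_width'])
s=ctrl.camera('scene')
u,v=303,255
cv2.imwrite('pics/s6.png',cv2.resize(s[v-40:v+35,u-45:u+45],None,fx=8,fy=8,interpolation=cv2.INTER_CUBIC))
a=np.radians(-70.9);e=np.array([np.cos(a),np.sin(a),0]);x=np.array([np.sin(a),-np.cos(a),0]);c=np.array([.4785,-.249,0])
for n,y,z in(('tip+',.022,.052),('tip-',-.022,.052),('red',.038,.0725),('red0',.038,.0405),('plain_end',-.04,.069)): print(n,(proj('scene',c+e*y+[0,0,z])-[258,215])*8)
E
```

```text
11.35 [ 0.47882182 -0.24895644  0.07127871] [ 1.79999735e+02 -1.53313947e-03  1.09076411e+02] [-0.08247757 -0.13926891 -0.85506034] 0.0008790041500170006 0.024701313201584738
tip+ [442.66899869 353.20700627]
tip- [298.60002913 320.97491728]
red [496.67063759 312.80844872]
red0 [494.92450652 393.8914804 ]
plain_end [239.08280098 264.73657746]
```

View pics/s6.png

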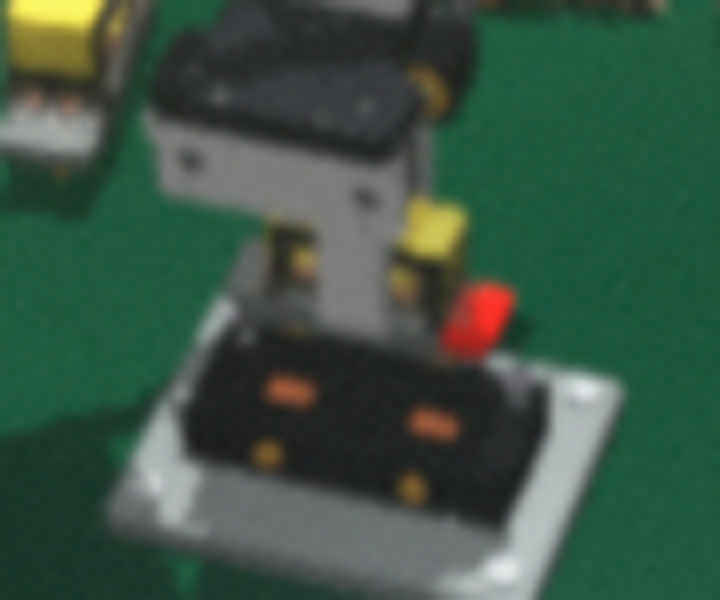

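The module hangs level above the socket: red patch at (480,320) is about 32 mm above its plugged height, which puts the blade tips about 20 mm clear. The two orange slots at (290,390) and (435,424) are open, and the socket is seated where it was. I'll hand it in.

```bash
python3 -c "
from station import ctrl
print(ctrl.hand_in())"
```

```text
the job is handed in; nothing more can be done
None
```

I rocked the module out (red end up 8°, then plain end 8° past level) and lifted it; it is held level and still about 20 mm above the seated socket, in its original heading, and the job is handed in.

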